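# Index the rotary table to the next hole

## Robot

A 7-joint arm with a two-finger parallel gripper is mounted at the origin on the work surface; the furniture and walls round the work are solid. World frame = base frame: x ahead of the robot, y to its left, z up, the work surface at z = 0. Lengths are in m, angles in rad, forces in N, time in s.
With the tool pointing down it reaches from about 0.4 to 0.85 m from the base axis. Payload 4.5 kg.
Tool frame: the origin (TCP) lies midway between the tips of the shut fingers; the grasp point (between the pads) lies 19 mm behind it; z points along the fingers, y is the line along which they close (so a half turn about z gives the same grasp; the last joint's range is limited). The gripper opens to 88 mm and grips with 3 to 60 N. Pads are 18 mm wide; open, the fingers measure 123 mm over their backs; the gripper's body (75 mm by 187 mm) begins 45 mm behind the grasp point.
Start: joints at [1.144, 0.689, -0.195, 1.565, 0.157, 0.902, -0.215], TCP at [0.278, -0.56, 0.239] pointing down, gripper open.
Joint ranges: [-3.01, 3.01], [-0.46, 2.08], [-1.47, 1.51], [0.13, 2.56], [-1, 4.14], [0.04, 2.09], [-2.66, 2.66]. Speed limits (rad/s): [2.57, 2.57, 3.14, 3.14, 3.14, 3.14, 3.14].

## Interface

Orientations are given as a unit quaternion [x, y, z, w].
In Python, from plant import r gives the robot as it stands. The module is installed in compiled form; this text tells all that it offers.
- The arm moves only by the tool step_arm, never from a script. Its argument "series" is a list of rows, each a list of 7 numbers: the shift along the world's x, y, z in mm, then the turn, a rotation vector about the world's x, y, z in rad, then the closure, from 0 (fully open) to 1 (shut). A call has 1 to 20 rows; each row shifts and turns the commanded pose from where the row before left it; what a row does not reach is not made up. A row lasts 1/10 s, in which the tool goes at most 50 mm and 8.59 degrees, less where a joint would pass 70% of its speed; a pose out of reach is approached as far as the arm can. A call is refused whole if a number of a shift passes 50 or a number of a turn 0.15, either way. A call with a gripper value outside its range is refused whole. The fingers move at their own pace and stop on an object; "force" is the grip in N (left out, the last holds). Time passes only in rows, so rows that do not move let the fingers close. It gives the time, the measured TCP pose, the force, the opening and the grip force at its end, in the units of the state.
- r.get_state(): the state, without advancing time (a new reading comes with each control period).
- r.snapshot(name): name is "scene" or "top" or "wrist"; returns (picture, depth): 480x640x3 uint8, blue, green, red; 480x640 float32, m along the optical axis (not along the pixel's ray), 0 where there is no reading.
- r.get_calibration(name): a dict with "intrinsics" (3x3 intrinsics, pixels), "pose" (4x4, takes a point from camera to world coordinates). Camera axes: x right, y up, looking along -z (the intrinsics and any distortion apply to the point x, -y, -z); pixel columns grow to the right and rows downward; lengths in m; the calibration is good to about 2 mm. A picture is of the moment at which its call begins: read the wrist's pose just before it. get_calibration takes no time and is no camera call; for the wrist camera it gives the pose at the moment of the call.
- r.finish_job(): hands the job in; it is judged then, once.
The state is a dict: "clock": time; "q": joint angles; "qd": joint speeds; "joint_torque": joint torques, N m; "tool_pos": TCP position; "eef_rot": TCP orientation; "contact_force": force on the tool from outside, world axes, zero at the start; "moment": the same for the moment, N m; "opening": opening from 0.0 (shut) to 1.0 (fully open); "finger_force": force on a finger pad.
Only numpy, scipy, OpenCV 4.12 (cv2) and the standard library are available. Lean on these libraries where they do the work, as an engineer would, in place of code of your own. Each camera call takes 0.05 s, during which the arm holds its last target. There are 200 camera calls.

## Task

Press the red spring plunger of the round indexing table in with the fingertips, turn the table clockwise (seen from above) one step to the next notch of its ring, and let the plunger spring fully up into that notch, so that the table is locked again. The steel cup must stay seated in its nest on the table. Leave the other things on the bench alone, and finish with the hand clear.

Things in the scene. Friction and masses are not known exactly. Their poses are not given: they have to be found in the camera images.
- base: fixed round grey base of the indexing table, 234 mm across, on a narrower bolted pedestal; origin on the turning axis at bench level, z up. It carries a fixed steel index ring (inner radius 92 mm, outer 117 mm, top 64 mm and underside 58 mm above the bench) with six notches every 60 degrees, 12 mm wide, one of them on the base's +x axis, where the plunger's tooth stands at the start
- table_centre (a point): point on the turning axis, in the middle of the table's top face (96 mm above the bench). The table is an aluminium disc 180 mm across and 41 mm thick that turns inside the ring. A finger bay, 60 mm wide, open to the rim and upward, is cut in its edge, from 42 mm off the axis outward, with two straight upright side walls (30 mm either side of the pad's middle) up to the table's top; the red plunger pad lies in this bay. Pushing a side wall turns the table
- table (a joint): turning angle of the table (rad): 0 at the start, grows clockwise seen from above; the next notch clockwise is at +1.047. It turns freely with slight friction once the tooth is below the ring and is locked, with about 1 degree of play, while the tooth stands in a notch
- plunger (a joint): how far the spring plunger is pressed down (m): 0 = fully up, 0.012 = against its stop. The spring takes about 5 N to start and 9 N at the stop. The tooth (8 mm wide) leaves the notch from 0.006 pressed. Between the notches the ring keeps the plunger at about 0.006, so the pad may be let go there and the table pushed on: the tooth springs up by itself and stops the table at the next notch
- pad_top (a point): middle of the top face of the red plunger pad (44 mm radially, 56 mm across, top 80 mm above the bench when up, 68 mm when pressed to the stop), 66 mm from the turning axis; the pad almost fills the bay, moves straight down and goes round with the table
- tooth_top (a point): top of the plunger's brass tooth, 100 mm from the turning axis in the same direction as the pad; level with the ring's top (64 mm above the bench) when home in a notch
- nest (a point): on the table's axis, where the cup's centre is when it is seated (109 mm above the bench); the nest is a dark steel collar round it, inside radius 21 mm, 6 mm high
- cup_centre (a point): centre of the loose turned steel cup, the workpiece: 38 mm across, 26 mm high, open upward, standing loose in the nest in the middle of the table; about 110 g
- bushing_1_centre (a point): bystander: tan flanged bushing, 28 mm across, 18 mm high, standing on the bench; point at its centre
- tape_measure_centre (a point): bystander: yellow tape measure, 64 x 69 x 32 mm, on the bench; point at its centre
- marker_1_centre (a point): bystander: white marker pen with a black cap, 137 mm long, 17 mm thick, lying on the bench; point at its centre
Not all that is in view belongs to the job. Leave any black or yellow look-alike of the part that bears cup_centre alone.

How it is judged:
By the outcome, as a careful person would: the job done as asked, in the order asked, and still so for the second after the job is handed in, with the robot touching nothing.
It also fails if it takes over 38 s, if anything falls off the work surface, if the arm or the gripper's body presses on something with over 40 N, if the wrist force passes 120 N, or if a joint passes its speed limit or range.

## Working session

There is one attempt and no reset: what is moved stays moved. The work goes in short steps, Python scripts to look and compute and a tool call to move; the robot and the scene stay as the last step left them, time stands still between calls to the robot, and variables do not carry over. Pictures are saved under pics/ and viewed, at most 10 in all, crops included, and the job is handed in when it is done.

Besides the shell and the picture viewer there is one more tool, called after "Call:" by a JSON object that holds its "op" and its "data", one argument or row to a line. step_arm: Moves the arm, as the interface text tells. Its arguments: {"type":"object","properties":{"series":{"type":"array"},"force":{"type":"number"}},"required":["series"]}

```bash
mkdir -p pics; cat > h.py <<'E'
import numpy as np,cv2
from plant import r
def snap(n,f):
    c=r.get_calibration(n); im,d=r.snapshot(n); cv2.imwrite(f'pics/{f}.png',im); np.savez(f'pics/{f}.npz',im=im,d=d,K=c['intrinsics'],T=c['pose']); return im,d,c
def cloud(f):
    z=np.load(f'pics/{f}.npz'); d=z['d'];K=z['K'];T=z['T']
    v,u=np.mgrid[:480,:640]
    p=np.stack([(u-K[0,2])/K[0,0]*d,-(v-K[1,2])/K[1,1]*d,-d,np.ones_like(d)],-1)@T.T
    return z['im'],d,p[...,:3]
E
python3 - <<'E'
from h import *
print(r.get_state())
for n in ['scene','top']:
    im,d,c=snap(n,n+'0'); print({k:np.round(v,3).tolist() if hasattr(v,'__len__') else v for k,v in c.items()})
E
```

```text
{'clock': 0.0, 'q': array([ 1.14380067,  0.68997773, -0.19454574,  1.566338  ,  0.15732251,
        0.90250659, -0.21509509]), 'qd': array([-7.30149441e-04, -2.32731412e-04, -9.11846172e-04,  8.04223392e-04,
       -8.11841066e-05, -4.34230406e-05, -1.00449495e-03]), 'joint_torque': array([-1.76016297e-04, -5.27556288e+01, -1.26679603e+00, -1.53426397e+01,
       -5.25556714e-02,  6.69298723e-03,  1.81742143e-04]), 'tool_pos': array([ 0.27759737, -0.55926256,  0.23791636]), 'eef_rot': array([ 9.73560704e-01,  2.28426609e-01, -2.73135196e-04, -8.74983905e-04]), 'contact_force': array([-0.22451971,  0.14303584,  0.16399877]), 'moment': array([ 0.02626535,  0.00657839, -0.0212975 ]), 'finger_force': 0.0, 'opening': 1.003332046951701}
{'intrinsics': [[619.002, 0.0, 320.954], [0.0, 619.002, 234.448], [0.0, 0.0, 1.0]], 'pose': [[0.513, 0.325, -0.795, -0.436], [-0.858, 0.221, -0.464, -0.701], [0.025, 0.92, 0.392, 0.537], [0.0, 0.0, 0.0, 1.0]]}
{'intrinsics': [[518.547, 0.0, 308.381], [0.0, 518.547, 228.695], [0.0, 0.0, 1.0]], 'pose': [[-0.001, 0.99, -0.139, 0.332], [-1.0, 0.0, 0.009, -0.154], [0.009, 0.139, 0.99, 1.26], [0.0, 0.0, 0.0, 1.0]]}
```

View pics/top0.png

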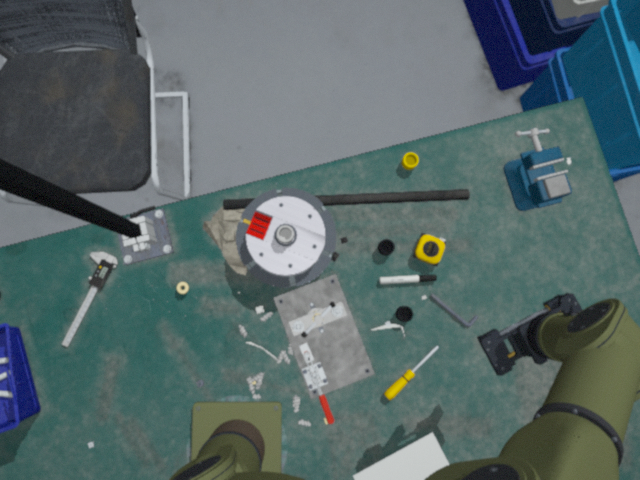

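View pics/scene0.png

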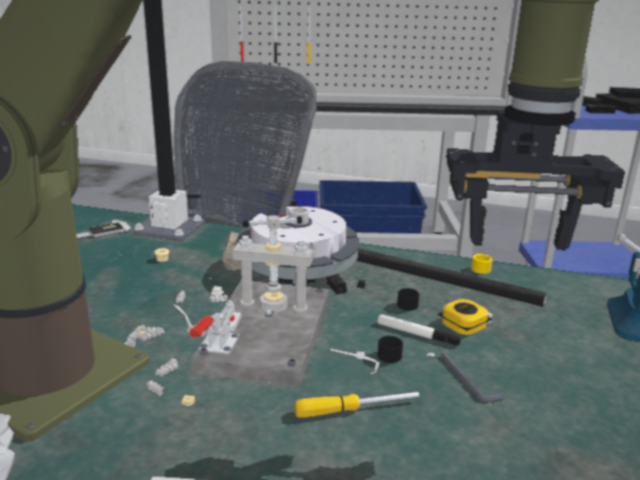

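The top view shows the index table at about (287,235), the red plunger pad at (259,226) and the steel cup at (286,234). The scene view shows a clamp fixture in front of the table.

Look-alikes:
- Pad: the red pad (259,226), or the red clamp handle (326,408). I take the pad in the disc.
- Cup: steel (286,234), black (386,247) and (403,314), or yellow (410,160). I take the steel one in the nest.

```bash
python3 - <<'E'
from h import *
im,d,p=cloud('top0')
h=p[...,2]; 
roi=np.zeros(h.shape,bool); roi[170:300,220:350]=1
# table top
m=roi&(abs(h-.096)<.004)
hs,_=np.histogram(h[roi],bins=np.arange(0,.16,.004)); print(hs)
(c,rad),=[cv2.minEnclosingCircle(p[m][:,:2].astype(np.float32))]; print('tabletop circ',c,rad,np.median(h[m]))
b,g,rr=[im[...,i].astype(int) for i in range(3)]
red=roi&(rr>120)&(g<70)&(b<70); q=p[red]; print('red',red.sum(),np.median(q,0),q.min(0),q.max(0), cv2.minAreaRect(q[:,:2].astype(np.float32)))
cup=roi&(h>.108)&(h<.14); q=p[cup]; print('cup',cup.sum(),q.mean(0),cv2.minEnclosingCircle(q[:,:2].astype(np.float32)))
ring=roi&(abs(h-.064)<.003); print('ring',cv2.minEnclosingCircle(p[ring][:,:2].astype(np.float32)))
brass=roi&(rr>120)&(g>100)&(b<90)&(rr-b>60); print('brass',brass.sum(),p[brass].mean(0) if brass.any() else 0)
# tall things near
t=(h>.05)&(p[...,0]>.3)&(p[...,0]<.75)&(abs(p[...,1]+.12)<.35)
n,l,s,ce=cv2.connectedComponentsWithStats(t.astype(np.uint8))
for i in range(1,n):
    if s[i,4]>15: print(s[i],p[l==i].min(0).round(3),p[l==i].max(0).round(3))
cv2.imwrite('pics/crop0.png',cv2.resize(im[165:305,215:385],None,fx=4.5,fy=4.2,interpolation=cv2.INTER_CUBIC))
E
```

```text
[2387  354  193  391  351  492  906  336   43   54  124   34    7   33
  167 1226 1187  110   30  221  211   30  151 1911 1844  300   55    7
    8   22   75   12    1    0    0    0    0    0    0]
tabletop circ (0.48268619179725647, -0.11275326460599899) 0.09008944034576416 0.09595319184548257
red 381 [ 0.50493425 -0.04950453  0.0799722 ] [ 0.33213215 -0.15397334  0.07229435] [ 0.53771499 -0.02143691  1.25967929] ((0.440390408039093, -0.10468710958957672), (0.22944466769695282, 0.06285733729600906), 39.79865264892578)
cup 125 [ 0.48190181 -0.11305098  0.12046077] ((0.48242825269699097, -0.11267833411693573), 0.019367847591638565)
ring ((0.48261141777038574, -0.11250373721122742), 0.11709792912006378)
brass 26 [ 0.51822861 -0.02149297  0.06358083]
[   0  158  154   94 3140] [ 0.332 -0.154  0.05 ] [0.528 0.23  1.26 ]
[ 236  188  101  100 7640] [ 0.332 -0.23   0.051] [0.598 0.003 1.26 ]
[139 205  17  10  75] [0.535 0.191 0.061] [0.555 0.23  0.077]
[302 301  45  17 399] [ 0.301 -0.245  0.051] [ 0.334 -0.151  0.186]
```

View pics/crop0.png

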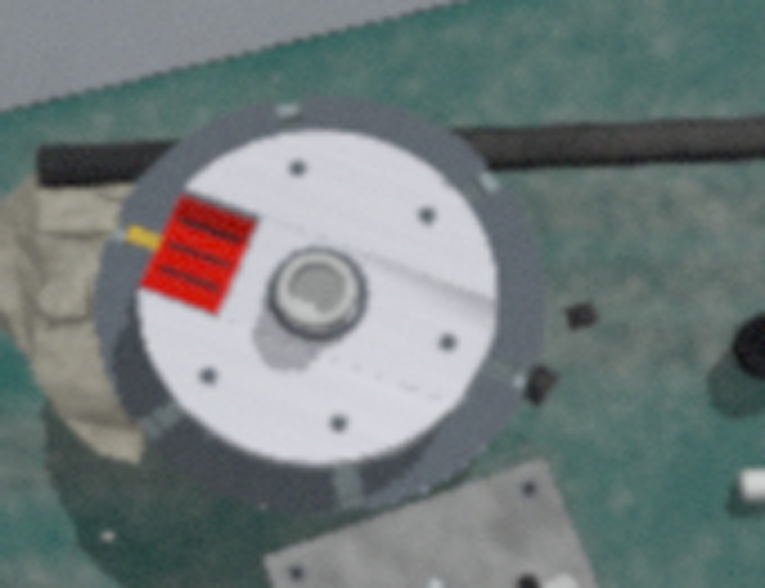

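The crop confirms the red ridged pad in the bay at about 69.5°, with the brass tooth in its notch on the left and the steel cup in the nest. The measured axis is (0.4826, -0.1126), with table top 0.096 m, ring radius 0.117 m and pad height 0.080 m, all matching the description.

Clockwise takes the pad toward +x. Next I move above the pad with the fingers shut and the closing axis tangential.

Call:
{"op": "step_arm", "data": {
  "series": [
    [11.6,25.4,0,0,0,0.0376,1],
    [11.6,25.4,0,0,0,0.0376,1],
    [11.6,25.4,0,0,0,0.0376,1],
    [11.6,25.4,0,0,0,0.0376,1],
    [11.6,25.4,0,0,0,0.0376,1],
    [11.6,25.4,0,0,0,0.0376,1],
    [11.6,25.4,0,0,0,0.0376,1],
    [11.6,25.4,0,0,0,0.0376,1],
    [11.6,25.4,0,0,0,0.0376,1],
    [11.6,25.4,0,0,0,0.0376,1],
    [11.6,25.4,0,0,0,0.0376,1],
    [11.6,25.4,0,0,0,0.0376,1],
    [11.6,25.4,0,0,0,0.0376,1],
    [11.6,25.4,0,0,0,0.0376,1],
    [11.6,25.4,0,0,0,0.0376,1],
    [11.6,25.4,0,0,0,0.0376,1],
    [11.6,25.4,0,0,0,0.0376,1],
    [11.6,25.4,0,0,0,0.0376,1],
    [11.6,25.4,0,0,0,0.0376,1],
    [11.6,25.4,0,0,0,0.0376,1]
  ],
  "force": 20
}}

```text
clock: 2.1
tool_pos: [0.51, -0.0508, 0.2385]
eef_rot: [0.821, 0.571, -0.0, -0.0]
contact_force: [0.5, -0.2, -0.4]
opening: 0.003
finger_force: 0.0
```

```bash
python3 - <<'E'
from h import *
snap('wrist','w1'); im,d,p=cloud('w1')
b,g,rr=[im[...,i].astype(int) for i in range(3)]
ok=d>0
red=ok&(rr>110)&(g<70)&(b<70)&(abs(p[...,2]-.08)<.01); q=p[red]; print(red.sum(),q.mean(0) if red.any() else '', cv2.minAreaRect(q[:,:2].astype(np.float32)))
m=ok&(abs(p[...,2]-.096)<.003); print(cv2.minEnclosingCircle(p[m][:,:2].astype(np.float32)))
br=ok&(abs(p[...,2]-.064)<.006)&(rr-b>60)&(g>90); print(br.sum(),p[br].mean(0))
E
```

```text
2489 [ 0.51067202 -0.04863509  0.07989999] ((0.5077056884765625, -0.05121714249253273), (0.044024355709552765, 0.055217012763023376), 68.30323791503906)
((0.43189018964767456, -0.13236196339130402), 0.14461323618888855)
201 [ 0.51921974 -0.02195349  0.06397312]
```

View pics/w1.png

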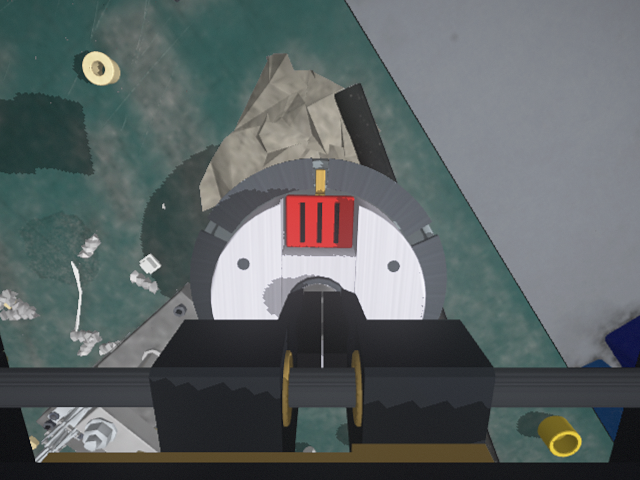

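The wrist view shows the pad centred at (320,222), with the tooth at (320,181) standing in its notch. The pad measures 44x55 mm at (0.508, -0.051) and 68.3°, so the TCP is about 3 mm clockwise of its middle, which is fine. I press down now.

Call:
{"op": "step_arm", "data": {
  "series": [
    [0,0,-15,0,0,-0.002,1],
    [0,0,-15,0,0,-0.002,1],
    [0,0,-15,0,0,-0.002,1],
    [0,0,-15,0,0,-0.002,1],
    [0,0,-15,0,0,-0.002,1],
    [0,0,-15,0,0,-0.002,1],
    [0,0,-15,0,0,-0.002,1],
    [0,0,-15,0,0,-0.002,1],
    [0,0,-15,0,0,-0.002,1],
    [0,0,-15,0,0,-0.002,1],
    [0,0,-3,0,0,0,1],
    [0,0,-3,0,0,0,1],
    [0,0,-3,0,0,0,1],
    [0,0,-3,0,0,0,1],
    [0,0,-3,0,0,0,1],
    [0,0,-2.5,0,0,0,1],
    [0,0,0,0,0,0,1],
    [0,0,0,0,0,0,1]
  ]
}}

```text
clock: 3.95
tool_pos: [0.5103, -0.0518, 0.0721]
eef_rot: [0.827, 0.562, 0.001, 0.0]
contact_force: [-0.7, 0.5, 6.9]
opening: 0.006
finger_force: 3.6
```

Call:
{"op": "step_arm", "data": {
  "series": [
    [0,0,-1,0,0,0,1],
    [0,0,-0.5,0,0,0,1],
    [3.15,-1.53,0,0,0,-0.0524,1],
    [3.06,-1.7,0,0,0,-0.0524,1],
    [2.97,-1.85,0,0,0,-0.0524,1],
    [2.87,-2.01,0,0,0,-0.0524,1],
    [2.76,-2.15,0,0,0,-0.0524,1],
    [2.64,-2.3,0,0,0,-0.0524,1],
    [2.52,-2.43,0,0,0,-0.0524,1],
    [2.39,-2.56,0,0,0,-0.0524,1],
    [2.25,-2.68,0,0,0,-0.0524,1],
    [2.11,-2.8,0,0,0,-0.0524,1],
    [0,0,0,0,0,0,1]
  ]
}}

```text
clock: 5.25
tool_pos: [0.5378, -0.0742, 0.0709]
eef_rot: [0.945, 0.327, 0.001, 0.001]
contact_force: [-0.2, -0.6, 7.3]
opening: 0.005
finger_force: 3.8
```

```bash
cat > look.py <<'E'
from h import *
import sys
f=sys.argv[1]; snap('top',f); im,d,p=cloud(f)
b,g,rr=[im[...,i].astype(int) for i in range(3)]
C=np.array([.4826,-.1126]); R=np.hypot(*(p[...,:2]-C).transpose(2,0,1))
red=(d>0)&(R<.1)&(rr>110)&(g<70)&(b<70)&(p[...,2]<.09); q=p[red]; print('red',red.sum(),q.mean(0) if red.any() else '')
br=(d>0)&(R<.12)&(R>.085)&(rr-b>60)&(g>90)&(p[...,2]<.075); q=p[br]; print('brass',br.sum(),q.mean(0) if br.any() else '')
if br.any(): v=q.mean(0)[:2]-C; print('angle',np.degrees(np.arctan2(v[1],v[0])))
cup=(d>0)&(R<.035)&(p[...,2]>.113)&(p[...,2]<.126); print('cup',cup.sum(),p[cup].mean(0) if cup.any() else '')
cv2.imwrite(f'pics/{f}c.png',cv2.resize(im[165:305,215:385],None,fx=4.5,fy=4.2,interpolation=cv2.INTER_CUBIC))
E
python3 look.py t2
```

```text
red 0 
brass 0 
cup 113 [ 0.48237054 -0.11318372  0.12082035]
```

View pics/t2c.png

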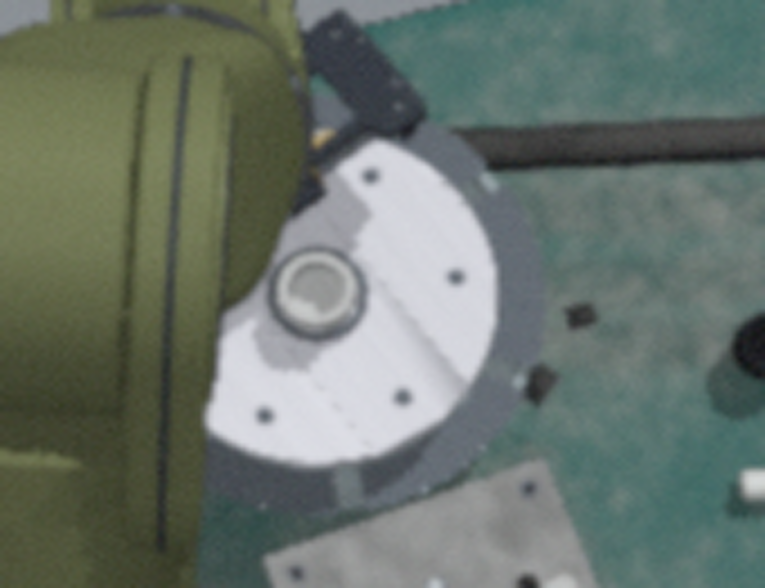

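The crop shows the table turned about 30° clockwise, by the screw holes, with the cup still in the nest at about (317,287). The tooth is now between notches, so I lift off the pad and push on against the bay's side wall.

Call:
{"op": "step_arm", "data": {
  "series": [
    [0,0,3,0,0,0,1],
    [0,0,3,0,0,0,1],
    [0,0,3,0,0,0,1],
    [0,0,3.5,0,0,0,1],
    [1.6,-2.1,0,0,0,0,1],
    [1.6,-2.1,0,0,0,0,1],
    [1.7,-2.1,0,0,0,0,1],
    [1.08,-2.12,0,0,0,-0.0349,1],
    [1.01,-2.16,0,0,0,-0.0349,1],
    [0.93,-2.19,0,0,0,-0.0349,1],
    [0.86,-2.22,0,0,0,-0.0349,1],
    [0.78,-2.25,0,0,0,-0.0349,1],
    [0.7,-2.27,0,0,0,-0.0349,1],
    [0.62,-2.3,0,0,0,-0.0349,1],
    [0.54,-2.32,0,0,0,-0.0349,1],
    [0.46,-2.34,0,0,0,-0.0349,1],
    [0.38,-2.35,0,0,0,-0.0349,1],
    [0.29,-2.36,0,0,0,-0.0349,1],
    [0.21,-2.37,0,0,0,-0.0349,1],
    [0.13,-2.38,0,0,0,-0.0349,1]
  ]
}}

```text
clock: 7.3
tool_pos: [0.5503, -0.1064, 0.0821]
eef_rot: [0.994, 0.108, 0.001, -0.002]
contact_force: [0.6, 6.3, 0.6]
opening: 0.003
finger_force: 2.8
```

Call:
{"op": "step_arm", "data": {
  "series": [
    [0.04,-1.2,0,0,0,-0.0175,1],
    [0.02,-1.2,0,0,0,-0.0175,1],
    [0,-1.2,0,0,0,-0.0175,1],
    [0,0,0,0,0,0,1]
  ]
}}

```text
clock: 7.7
tool_pos: [0.5505, -0.1103, 0.0821]
eef_rot: [0.997, 0.082, 0.001, -0.002]
contact_force: [1.1, 5.7, -1.4]
opening: 0.003
finger_force: 2.4
```

Call:
{"op": "step_arm", "data": {
  "series": [
    [0,-1,0,0,0,-0.015,1],
    [0,-1,0,0,0,-0.015,1],
    [0,0,0,0,0,0,1]
  ]
}}

```text
clock: 8.0
tool_pos: [0.5505, -0.1121, 0.0821]
eef_rot: [0.998, 0.067, 0.001, -0.002]
contact_force: [1.6, 5.2, -0.3]
opening: 0.005
finger_force: 2.6
```

Call:
{"op": "step_arm", "data": {
  "series": [
    [0,-1,0,0,0,0,1],
    [0,-1,0,0,0,0,1],
    [0,0,0,0,0,0,1]
  ]
}}

```text
clock: 8.3
tool_pos: [0.5503, -0.1141, 0.0821]
eef_rot: [0.998, 0.067, 0.0, -0.002]
contact_force: [1.9, 5.9, -0.1]
opening: 0.001
finger_force: 2.8
```

Call:
{"op": "step_arm", "data": {
  "series": [
    [0,-1,0,0,0,0,1],
    [0,-1,0,0,0,0,1],
    [0,0,0,0,0,0,1]
  ]
}}

```text
clock: 8.6
tool_pos: [0.5499, -0.116, 0.0821]
eef_rot: [0.998, 0.067, 0.0, -0.002]
contact_force: [-0.2, 6.3, -0.2]
opening: 0.005
finger_force: 3.0
```

```bash
cat > lw.py <<'E'
from h import *
import sys
f=sys.argv[1]; snap('wrist',f); im,d,p=cloud(f)
b,g,rr=[im[...,i].astype(int) for i in range(3)]
C=np.array([.4826,-.1126]); R=np.hypot(*(p[...,:2]-C).transpose(2,0,1)); ok=(d>0)&(R<.125)
for n,m in [('red',ok&(rr>110)&(g<70)&(b<70)),('brass',ok&(rr-b>60)&(g>90)&(R>.085)&(p[...,2]<.08))]:
    q=p[m]; v=np.median(q,0)[:2]-C if len(q) else [0,0]; print(n,len(q),np.median(q,0) if len(q) else '',np.degrees(np.arctan2(v[1],v[0])))
E
python3 lw.py w2; python3 look.py t3
```

```text
red 5646 [ 0.56105009 -0.09382091  0.07423576] 13.461937761433227
brass 741 [ 0.57723287 -0.09582077  0.05845514] 10.054542604321899
red 0 
brass 0 
cup 60 [ 0.47497211 -0.11991862  0.12076114]
```

View pics/w2.png

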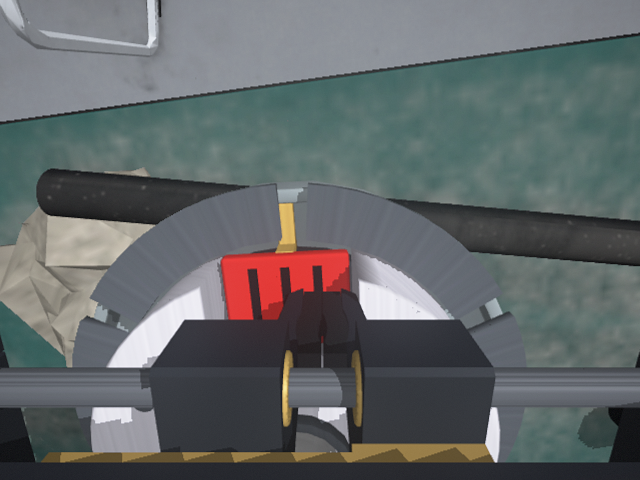

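The wrist view shows the brass tooth at (287,222), just short of the middle of the notch at (292,195). It is still held down at 0.0585 m, so it needs about 1 mm more.

Call:
{"op": "step_arm", "data": {
  "series": [
    [0,-0.7,0,0,0,0,1],
    [0,-0.7,0,0,0,0,1],
    [0,0,0,0,0,0,1],
    [0,0,0,0,0,0,1]
  ]
}}

```text
clock: 9.1
tool_pos: [0.5489, -0.1202, 0.082]
eef_rot: [0.998, 0.066, -0.001, -0.0]
contact_force: [-1.9, 2.5, -0.0]
opening: 0.004
finger_force: 1.6
```

```bash
python3 lw.py w3
```

```text
red 5842 [ 0.56233761 -0.09735428  0.07987416] 10.824236670773951
brass 951 [ 0.578873   -0.10073219  0.06413615] 7.027538319082642
```

The tooth is home at 0.064 m and the pad is up at 0.080 m. I back off the wall and rise straight up.

Call:
{"op": "step_arm", "data": {
  "series": [
    [0,2,0,0,0,0,1],
    [0,3,0,0,0,0,1],
    [0,3,1,0,0,0,1],
    [0,0,5,0,0,0,1],
    [0,0,10,0,0,0,1],
    [0,0,20,0,0,0,1],
    [0,0,20,0,0,0,1],
    [0,0,20,0,0,0,1],
    [0,0,20,0,0,0,1],
    [0,0,20,0,0,0,1],
    [0,-20,10,0,0,0,1],
    [0,-30,0,0,0,0,1],
    [0,-30,0,0,0,0,1],
    [0,-30,0,0,0,0,1],
    [0,-30,0,0,0,0,1],
    [0,-30,0,0,0,0,1],
    [0,-30,0,0,0,0,1],
    [0,-30,0,0,0,0,1],
    [0,-20,0,0,0,0,1],
    [0,0,0,0,0,0,1]
  ]
}}

```text
clock: 11.15
tool_pos: [0.548, -0.3673, 0.209]
eef_rot: [0.998, 0.063, -0.0, 0.002]
contact_force: [0.3, 0.5, -0.2]
opening: 0.006
finger_force: 0.0
```

```bash
python3 look.py t4
```

```text
red 379 [ 0.54835916 -0.10362776  0.08002375]
brass 25 [ 0.58035341 -0.0991931   0.06174313]
angle 7.809408509880151
cup 114 [ 0.48168516 -0.1130136   0.12099524]
```

View pics/t4c.png

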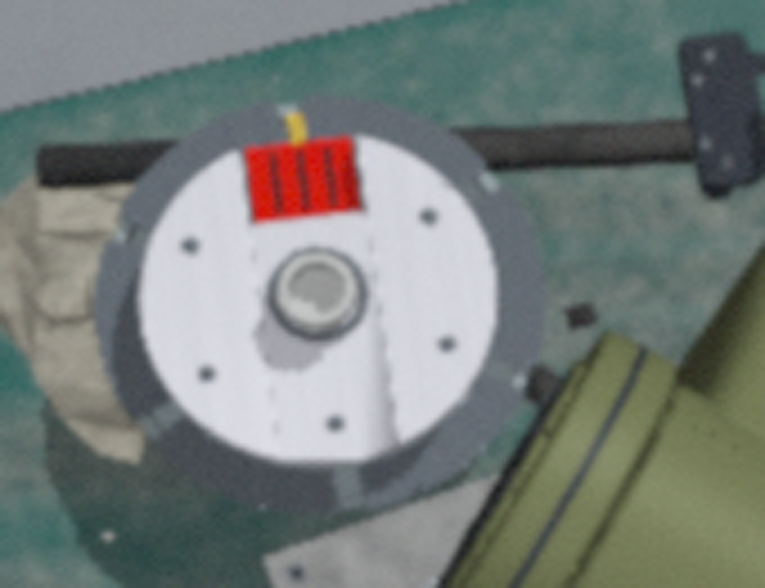

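The crop shows the tooth at (296,127) standing in the next notch, the pad up and the cup seated at (317,287). The hand is clear of the table.

```bash
python3 -c "
from plant import r
print(r.finish_job())"
```

```text
the job is handed in; nothing more can be done
None
```

The table is turned one notch clockwise and locked, with the plunger fully up and the cup still seated; I handed the job in with the hand clear, at about 11 s of the 38 s allowed.

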